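Probe the seat groove, then raise the lift seat with the cam lever and hold it

ROBOT

A 6-joint arm with a two-finger parallel gripper is mounted at the origin on the work surface. World frame = base frame: x ahead of the robot, y to its left, z up, the work surface at z = 0. Lengths are in m, angles in rad, forces in N, time in s.
With the tool pointing down it reaches from about 0.25 to 0.775 m from the base axis. Payload 4 kg.
Tool frame: the origin (TCP) lies midway between the tips of the shut fingers; the grasp point (between the pads) lies 19 mm behind it; z points along the fingers, y is the direction in which the jaws open and shut (so a half turn about z gives the same grasp; the last joint's range is limited). The gripper opens to 94 mm and grips with 3 to 60 N. Pads are 16 mm wide; open, the fingers measure 119 mm over their backs; the gripper's body (75 mm by 177 mm) begins 78 mm behind the grasp point.
Start: joints at [1.137, 0.087, 1.371, -0, 1.684, -0.103], TCP at [0.179, 0.52, 0.206] pointing down, gripper open.
Joint ranges: [-3.1, 3.1], [-0.76, 2.03], [0.27, 2.55], [-1.08, 4.22], [0.17, 2.65], [-2.57, 2.57]. Speed limits (rad/s): [2.79, 2.79, 3.14, 3.14, 3.14, 3.14].

INTERFACE

Orientations are given as [roll, pitch, yaw] about the fixed x, y, z axes, in that order (R = Rz(yaw) Ry(pitch) Rx(roll)).
In Python, from bench import robot, cams gives the robot as it stands.
- The arm moves only by the tool step_arm, never from a script. Its argument "plan" is a list that holds one entry, the list of rows, each a list of 5 numbers: the shift along the world's x, y, z in mm, then the turn about the world's z in rad, then the opening in per cent of the stroke, from 0 (shut) to 100 (fully open). In form: [[[tx, ty, tz, turn, fingers], ...]]. A call has 1 to 8 rows; each row is the pose to reach, as a shift and turn from the pose commanded when the call began; what a row does not reach only later rows make up. A row lasts 1/12 s, in which the tool goes at most 41.7 mm and 7.16 degrees, less where a joint would pass 70% of its speed; a pose out of reach is approached as far as the arm can. A call with a gripper value outside its range is refused whole. The fingers move at their own pace and stop on an object; the grip force is fixed at half the most. Time passes only in rows, so rows that repeat a pose let the fingers close. It gives the time, the measured TCP pose, the force and the opening at its end, in the units of the state.
- robot.get_obs(): the state, without advancing time (a new reading comes with each control period).
- cams.snapshot(name): name is "scene" or "top" or "wrist"; returns a dict with "frame" (400x640x3 uint8, red, green, blue), "camera_matrix" (3x3 intrinsics, pixels), "origin" and "attitude" of the camera in the world; the wrist camera has in their place "T_tool_cam" (4x4, takes a point from camera to tool coordinates, whose origin is the TCP and whose axes are the flange's). Camera axes: x right, y down, z forward; pixel columns grow to the right and rows downward; lengths in m; the calibration is good to about 2 mm. A picture is of the moment at which its call begins: read the wrist's pose just before it. There is no depth.
- robot.close_job(): hands the job in, once; it reports no verdict.
The state is a dict: "time": time; "joint_positions": joint angles; "qvel": joint speeds; "joint_torque": joint torques, N m; "tool_pos": TCP position; "ee_rot": TCP orientation; "wrist_force": force on the tool from outside, world axes, zero at the start; "wrist_torque": the same for the moment, N m; "width": finger opening in m.
Only numpy, scipy, OpenCV 4.12 (cv2) and the standard library are available. Lean on these libraries where they do the work, as an engineer would, in place of code of your own. Each camera call takes 0.05 s, during which the arm holds its last target. There are 200 camera calls.

TASK

Before the test rig's seat is raised to its spindle, check that its groove is clear: take the probe stylus from the wooden stand, run its tip slowly (2 to 3 cm/s) down in the groove from the open end away from the spindle to the end next to the spindle, and stand the stylus back in the free hole it came from. Then swing the cam lever up until the seat is at its highest lift point and finish there, with the fingers still holding the lever against its return spring; it must not be let go. Leave everything else on the table where it is.

Things in the scene. Friction and masses are not known exactly. Their poses are not given: they have to be found in the camera images.
- stylus: Probe stylus, loose, upright in one hole of the stand; the taller of the two pieces there. Origin at its tip, z up along it. From the tip: point 5 mm diameter to 20 mm, shank 9 mm diameter to 45 mm, collar 24 mm diameter from 45 to 51 mm (rests on the stand's top, tip 10 mm above the table), round aluminium handle 14 mm diameter from 51 to 113 mm, to be gripped. About 60 g.
- stand: Fixed wooden stand block, 60 (x) by 130 (y) by 55 mm high; origin at the centre of its underside, on the table. Two vertical blind holes 15 mm wide, 50 mm deep, at y = +35 and -35 mm. One holds the stylus, the other the gauge (which is which varies).
- stand_hole0 (a point): Centre of the mouth of the stand's hole at its y = +35 mm, at the stand's top (55 mm above the table).
- stand_hole1 (a point): Centre of the mouth of the stand's hole at its y = -35 mm, at the stand's top.
- gauge: Bystander: short steel plug gauge, loose, 58 mm long, with a thick 20 mm knob 22 mm high on a 24 mm collar, hanging in the stand's other hole, its top 28 mm above the stand's top. Origin at its lower end.
- rig: Fixed test rig, blue base 310 (x) by 270 (y) by 30 mm high, x = -135 to 175, y = +-135 mm about the origin (on the table). Steel lift seat at x = 0, y = 80. At the seat's +x end a dark headstock (x = 100 to 150, y = 35 to 125, 160 mm high) with a spindle nose pointing to -x (tip at x = 86, 114 to 142 mm high). Lever on the -y side. The -x side faces the robot.
- groove_start (a point): Centre of the groove's floor at the seat's -x end, away from the spindle. The seat is a steel block 130 (x) by 84 (y) mm with a straight groove 12 mm wide, 10 mm deep along x, open at both ends; lowered, its floor is about 92 mm and its top about 102 mm above the table (rises with the lift).
- groove_mid (a point): Centre of the groove's floor, half way along (65 mm from each end); x along the groove towards the spindle, z up.
- groove_end (a point): Centre of the groove's floor at its end next to the spindle, 130 mm from groove_start.
- lever_grip (a point): Middle of the lever's free handle: a round black rod 14 mm diameter, 65 mm long, lying level along the rig's y, sticking out to -y from the end of the arm (a 12 mm bar, its side 34 mm from this point). It moves on a circle of radius 125 mm about lever_pivot.
- lever_pivot (a point): Point on the lever's hinge axis (level, along the rig's y) in the plane of the handle's middle, 50 mm above the table.
- lever (a joint): Lever angle, rad: 0 = down, arm leaning 1.2 rad from upright towards the rig's -x; grows as the arm swings up towards +x; 1.2 = arm upright, cam at its highest lift; stop at 1.9, past the top, where the seat has sunk again. Starts between 0 and 0.12. Moving it takes about 5 N at the handle; if let go at the top a spring swings it back to about 0.4.
- lift (a joint): Height of the seat above its lowest position, m: about 0 with the lever down, 0.0127 at the highest lift point (lever upright), falling again on either side.
- screwdriver: Bystander: screwdriver lying on the table.
- wrench: Bystander: wrench lying on the table.
- bearing: Bystander: steel bearing ring, 52 mm diameter, 14 mm high, loose.
- collar: Bystander: aluminium shaft collar, 36 mm diameter, 12 mm high, loose.
- caliper: Bystander: caliper lying on the table, 200 mm long, loose.
- tray: Bystander: grey open parts tray, 120 by 180 by 35 mm.
Mind the look-alikes: they are no part of the job. Of the things shaped like the stand, the wooden one is meant.

How it is judged:
By the outcome, as a careful person would: the job done as asked, in the order asked, and still so for the second after the job is handed in, while the arm keeps its last pose, push and grip.
It also fails if it takes over 72 s, if anything falls off the work surface, if the arm or the gripper's body presses on something with over 40 N, if the wrist force passes 120 N, or if a joint passes its speed limit or range.

## Working session

There is one attempt and no reset: what is moved stays moved. The work goes in short steps, Python scripts to look and compute and a tool call to move; the robot and the scene stay as the last step left them, time stands still between calls to the robot, and variables do not carry over. Pictures are saved under pics/ and viewed, about 8 in all and at most 12, crops included, and the job is handed in when it is done.

Besides the shell and the picture viewer there is one more tool, called after "Call:" as name(argument=value, ...) on one line, values as JSON. step_arm: Moves the arm, as the interface text tells. Its arguments: {"type":"object","properties":{"plan":{"type":"array"}},"required":["plan"]}

```bash
mkdir -p pics; cat > h.py <<'E'
import numpy as np, cv2
from scipy.spatial.transform import Rotation as R
from bench import robot, cams
def att(a):
    a=np.array(a,float)
    return a if a.shape==(3,3) else (R.from_euler('xyz',a).as_matrix() if a.size==3 else R.from_quat(a).as_matrix())
def snap(n,fn=None):
    o=robot.get_obs(); s=cams.snapshot(n)
    K=np.array(s["camera_matrix"])
    if n=="wrist":
        T=np.eye(4);T[:3,:3]=att(o["ee_rot"]);T[:3,3]=o["tool_pos"];T=T@np.array(s["T_tool_cam"])
        Rc,c=T[:3,:3],T[:3,3]
    else: Rc,c=att(s["attitude"]),np.array(s["origin"])
    f=np.array(s["frame"])[:,:,::-1].copy()
    if fn: cv2.imwrite("pics/"+fn+".png",f); np.savez("pics/"+fn+".npz",K=K,R=Rc,c=c)
    return f,K,Rc,c
def load(fn):
    d=np.load("pics/"+fn+".npz"); return cv2.imread("pics/"+fn+".png"),d["K"],d["R"],d["c"]
def ray(v,uv): 
    d=v[2]@np.linalg.inv(v[1])@np.array([uv[0],uv[1],1.]); return d/np.linalg.norm(d)
def onz(v,uv,z):
    d=ray(v,uv); return v[3]+d*(z-v[3][2])/d[2]
def two(v1,p1,v2,p2):
    a,b=ray(v1,p1),ray(v2,p2); s=np.linalg.lstsq(np.c_[a,-b],v2[3]-v1[3],rcond=None)[0]
    A=v1[3]+s[0]*a;B=v2[3]+s[1]*b
    return (A+B)/2,np.linalg.norm(A-B)
def proj(v,P):
    q=v[1]@v[2].T@(np.array(P)-v[3]); return q[:2]/q[2]
E
python3 - <<'E'
from h import *
o=robot.get_obs(); print(o)
s=cams.snapshot("scene"); print(s["attitude"],s["origin"],s["camera_matrix"])
for n in("scene","top","wrist"):
    v=snap(n,n+"0"); print(n,v[3],v[2][:,2])
E
```

```text
{'time': 0.0, 'joint_positions': array([ 1.13688577e+00,  8.79766479e-02,  1.37223087e+00, -2.07069280e-05,
        1.68360401e+00, -1.03083910e-01]), 'qvel': array([ 0.00029999,  0.00155058, -0.00068229,  0.00177057, -0.00100827,
       -0.00043053]), 'joint_torque': array([-1.71061247e-04, -3.40195620e+01, -3.02420890e+01,  7.17551680e-02,
        3.31897032e-02, -1.92989310e-04]), 'tool_pos': array([0.17842635, 0.51967792, 0.20430422]), 'ee_rot': array([-3.13938343e+00, -2.07854672e-04,  2.81076347e+00]), 'wrist_force': array([-0.29712289,  0.15533353,  0.84033308]), 'wrist_torque': array([-0.00261691,  0.01577554, -0.02855478]), 'width': 0.09350620632866187}
[-2.53043193 -0.00675723  1.84990813] [1.35205111 0.20401214 1.24567171] [[482.33795678   0.         311.36829292]
 [  0.         482.33795678 207.44951255]
 [  0.           0.           1.        ]]
scene [1.35205111 0.20401214 1.24567171] [-0.55313661 -0.15276824 -0.81896383]
top [3.15040883e-01 2.15207959e-04 1.20702703e+00] [ 0.20439557 -0.0254364  -0.97855784]
wrist [0.11317745 0.54110566 0.38529877] [ 0.22321823 -0.07718739 -0.97170764]
```

View pics/scene0.png

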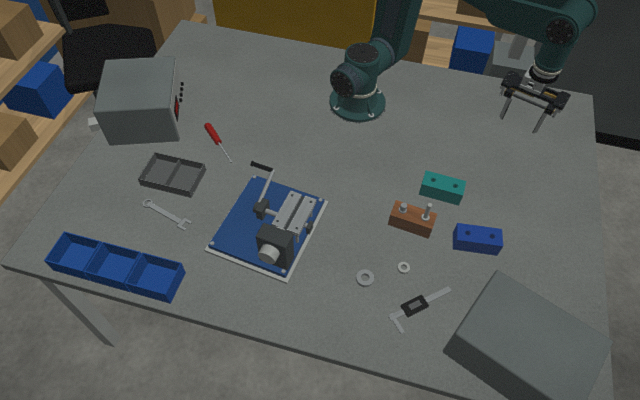

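View pics/top0.png

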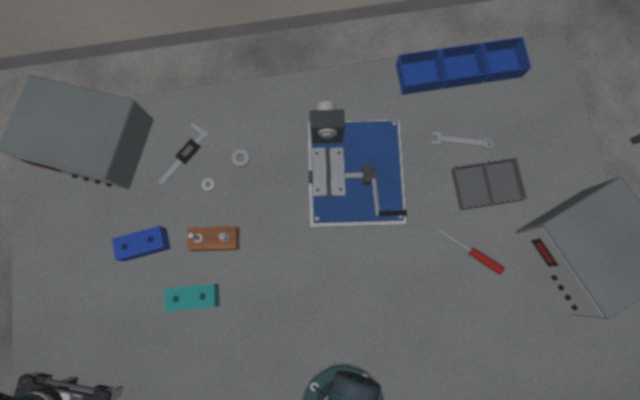

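The wooden stand is at scene (413,217) / top (213,238). The look-alikes are the teal block at scene (443,187) / top (190,297) and the blue one at scene (478,238) / top (140,243). It holds two pins, at scene (428,212) and (403,207). I'll look at a close crop to choose the taller one and to see the rig.

```bash
python3 - <<'E'
from h import *
s=load("scene0")[0];t=load("top0")[0]
f=lambda im,x,y,w,h,k:cv2.resize(im[y:y+h,x:x+w],None,fx=k,fy=k,interpolation=cv2.INTER_CUBIC)
a=f(s,380,190,70,60,5);b=f(t,180,215,70,60,5)
c=f(s,200,150,140,120,2.5);d=f(t,290,100,140,120,2.5)
cv2.imwrite("pics/c1.png",np.vstack([np.hstack([a,b]),np.hstack([c,d])]))
E
```

```text
(no output)
```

View pics/c1.png

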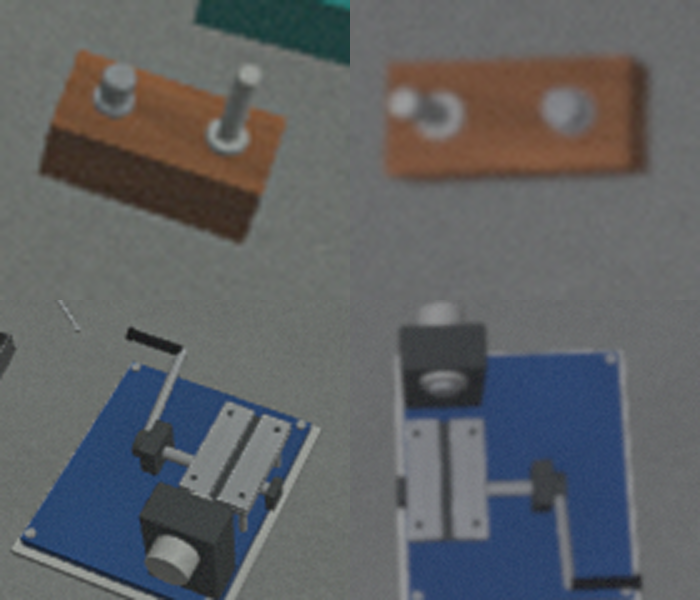

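```bash
python3 - <<'E'
from h import *
s=load("scene0");t=load("top0")
for n,a,b in [("sty top",(430,205),(190.6,235.8)),("sty collar",(425.6,217),(197.4,237.8)),("gauge top",(404,204.5),(223.5,236.5)),
 ("groove far",(286,230),(328.4,148)),("groove near",(302.8,194.8),(328.8,196)),("lever",(262,166.4),(392.8,213.2))]:
    p,e=two(s,a,t,b); print(n,p.round(4),e.round(4))
# stand outline orientation, rig base orientation at z
hsv=cv2.cvtColor(t[0],cv2.COLOR_BGR2HSV)
m=cv2.inRange(hsv,(3,90,50),(20,255,255)); m[:, :150]=0;m[:,300:]=0
c=max(cv2.findContours(m,0,2)[0],key=cv2.contourArea); r=cv2.minAreaRect(c); print(r)
print(np.array([onz(t,q,.055) for q in cv2.boxPoints(r)]).round(4))
m=cv2.inRange(hsv,(100,120,50),(130,255,255)); m[:, :290]=0;m[:,430:]=0;m[:100]=0
c=max(cv2.findContours(m,0,2)[0],key=cv2.contourArea); r=cv2.minAreaRect(c); print(r)
print(np.array([onz(t,q,.03) for q in cv2.boxPoints(r)]).round(4))
E
```

```text
sty top [0.4851 0.3177 0.1154] 0.0017
sty collar [0.4864 0.3175 0.0553] 0.0013
gauge top [0.4759 0.2453 0.0768] 0.005
groove far [ 0.6683 -0.0621  0.0922] 0.0071
groove near [ 0.5379 -0.0469  0.095 ] 0.0015
lever [ 0.4671 -0.2025  0.0931] 0.0034
((212.0, 238.0), (22.0, 50.0), 90.0)
[[0.5197 0.3418 0.055 ]
 [0.4993 0.2089 0.055 ]
 [0.4409 0.2154 0.055 ]
 [0.461  0.347  0.055 ]]
((356.63232421875, 167.61672973632812), (90.38613891601562, 84.39781951904297), 86.42366790771484)
[[ 0.7641 -0.0324  0.03  ]
 [ 0.7428 -0.275   0.03  ]
 [ 0.481  -0.2412  0.03  ]
 [ 0.5018 -0.0093  0.03  ]]
```

Stylus: scene (428,212) / top (194,237), clearly the taller pin, with the collar in the stand's +y hole. The short knob is the gauge. I'm moving above it now.

Call:
step_arm(plan=[[[40, -25, 10, 0.05, 50], [80, -50, 10, 0.1, 45], [115, -75, 10, 0.15, 45], [150, -100, 10, 0.21, 45], [185, -125, 10, 0.21, 45], [220, -145, 10, 0.21, 45], [255, -170, 10, 0.21, 45], [280, -185, 10, 0.21, 45]]])

```text
time: 0.87
tool_pos: [0.4571, 0.3354, 0.2154]
ee_rot: [3.142, -0.0, 3.021]
wrist_force: [-0.0, 1.1, -0.5]
width: 0.0446
```

Call:
step_arm(plan=[[[15, -10, 0, 0, 45], [27, -17, 0, 0, 45], [27, -17, 0, 0, 45], [27, -17, 0, 0, 45]]])

```text
time: 1.2
tool_pos: [0.4825, 0.3202, 0.2151]
ee_rot: [3.141, -0.001, 3.02]
wrist_force: [-0.1, 0.9, 0.2]
width: 0.042
```

```bash
python3 - <<'E'
from h import *
v=snap("wrist","w1"); print(robot.get_obs()["tool_pos"],robot.get_obs()["ee_rot"])
for P in [(.4855,.3178,.123),(.4855,.3178,.055)]: print(proj(v,P))
E
```

```text
[0.48194709 0.32071158 0.21537522] [ 3.14120446e+00 -1.02275814e-03  3.02171940e+00]
[321.43211482 202.36731437]
[321.57000353 187.35525362]
```

View pics/w1.png

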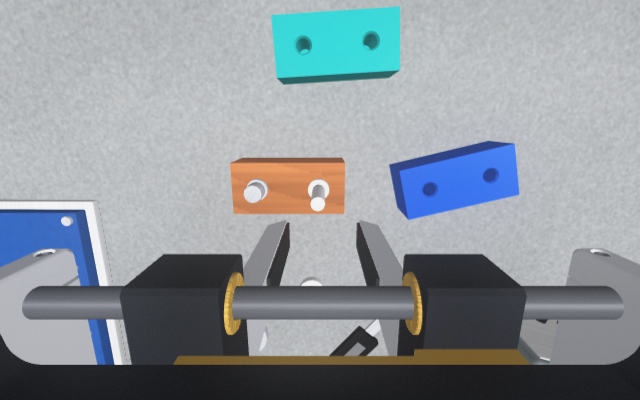

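The wrist view shows the stylus top at (318,203), its collar at (318,188), and the gauge at left (255,190). This agrees with the two-view estimate to about 3 px.

```bash
python3 - <<'E'
from h import *
v=load("w1");s=load("scene0");t=load("top0")
print(onz(v,(318.2,203.3),.123),onz(v,(318.7,187.5),.055))
print(two(v,(318.2,203.3),s,(430,205)),two(v,(318.2,203.3),t,(190.6,235.8)))
# image axis of vertical through finger pads at grasp: where stylus sits relative to finger middle
print(proj(v,robot.get_obs()["tool_pos"]))
E
```

```text
[0.48603006 0.31468354 0.123     ] [0.48526802 0.31448642 0.055     ]
(array([0.48732267, 0.31631956, 0.11906338]), np.float64(0.003668567583150514)) (array([0.48467632, 0.31449334, 0.12465496]), np.float64(0.001858668161273125))
[324.95873286 233.55059093]
```

Call:
step_arm(plan=[[[3.5, -5, 0, 0, 45], [3.5, -5, -30, 0, 45], [3.5, -5, -60, 0, 45], [3.5, -5, -90, 0, 45], [3.5, -5, -115, 0, 45], [3.5, -5, -132, 0, 45], [3.5, -5, -132, 0, 45], [3.5, -5, -132, 0, 45]]])

```text
time: 1.92
tool_pos: [0.485, 0.3154, 0.083]
ee_rot: [-3.141, -0.002, 3.023]
wrist_force: [0.8, 0.1, 1.3]
width: 0.0423
```

Call:
step_arm(plan=[[[0, 0, 0, 0, 0], [0, 0, 0, 0, 0], [0, 0, 0, 0, 0], [0, 0, 0, 0, 0], [0, 0, 0, 0, 0], [0, 0, 0, 0, 0], [0, 0, 0, 0, 0], [0, 0, 0, 0, 0]]])

```text
time: 2.58
tool_pos: [0.4869, 0.3152, 0.0846]
ee_rot: [3.14, 0.001, 3.021]
wrist_force: [-0.6, -0.6, 4.8]
width: 0.0134
```

Call:
step_arm(plan=[[[0, 0, 5, 0, 0], [0, 0, 15, 0, 0], [0, 0, 35, 0, 0], [0, 0, 60, 0, 0], [0, 0, 85, 0, 0], [0, 0, 110, 0, 0], [0, 0, 135, 0, 0], [0, 0, 135, 0, 0]]])

```text
time: 3.25
tool_pos: [0.4885, 0.3161, 0.2254]
ee_rot: [3.135, 0.009, 3.021]
wrist_force: [0.2, 0.2, 1.3]
width: 0.0133
```

Call:
step_arm(plan=[[[9, -30, 0, 0, 0], [18, -65, 0, 0, 0], [27, -100, 0, 0, 0], [36, -135, 0, 0, 0], [45, -170, 0, 0, 0], [55, -205, 0, 0, 0], [65, -240, 0, 0, 0], [75, -275, 0, 0, 0]]])

```text
time: 3.92
tool_pos: [0.5609, 0.0382, 0.2172]
ee_rot: [-3.142, -0.002, 3.021]
wrist_force: [1.2, 0.8, 0.1]
width: 0.0132
```

Call:
step_arm(plan=[[[10, -30, 0, 0, 0], [20, -60, 0, 0, 0], [30, -85, 0, 0, 0], [40, -97, 0, 0, 0], [50, -97, 0, 0, 0], [59, -97, 0, 0, 0], [59, -97, 0, 0, 0], [59, -97, 0, 0, 0]]])

```text
time: 4.58
tool_pos: [0.6201, -0.0565, 0.2174]
ee_rot: [3.141, -0.002, 3.022]
wrist_force: [0.2, -0.2, -1.3]
width: 0.0132
```

```bash
python3 - <<'E'
from h import *
v=snap("wrist","w2"); o=robot.get_obs(); print(o["tool_pos"],o["ee_rot"],o["width"])
p=np.array(o["tool_pos"])
print("tip",proj(v,p-[0,0,.073]),"tcp",proj(v,p))
for P in [(.538,-.047,.092),(.668,-.062,.092),(.467,-.2025,.093)]: print(proj(v,P))
E
```

```text
[ 0.61993745 -0.05634832  0.21782352] [ 3.14138566e+00 -1.56477828e-03  3.02178229e+00] 0.013500186452654729
tip [323.87542926 204.366151  ] tcp [324.52270436 234.33640329]
[323.11420844 108.73256583]
[323.68742547 234.92596393]
[148.45408298  50.79511231]
```

View pics/w2.png

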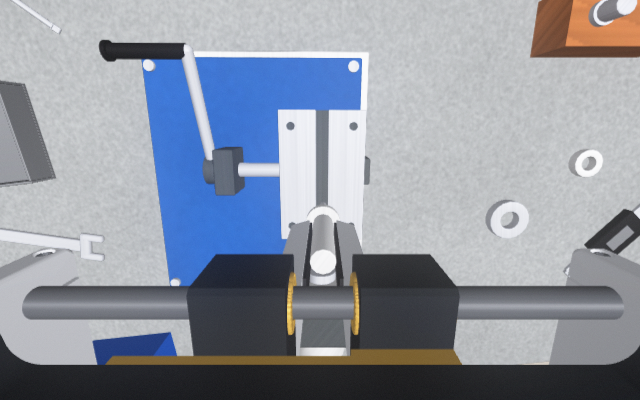

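The groove runs straight up the image at column about 322, with its start edge near row 109. The lever handle is at (105–187,50), and the stylus is held upright (collar about (322,213), top (323,262)). Next: the exact groove line and stylus check.

```bash
python3 - <<'E'
from h import *
v=load("w2"); p=np.array([0.61994,-0.05635,0.2178])
for h in (.045,.051,.113): print(h,proj(v,p+[0,0,h-.073]))
g=cv2.cvtColor(v[0],cv2.COLOR_BGR2GRAY)
for r in (115,130,150,170,190):
    row=g[r,300:345].astype(int); c=np.where(row<150)[0]+300; print(r,c.min(),c.max(), onz(v,((c.min()+c.max())/2,r),.092), onz(v,(c.min()-.5,r),.102)[1]-onz(v,(c.max()+.5,r),.102)[1])
print(g[100:116,322],g[100:116,300])
print("start",onz(v,(322,108.5),.092),onz(v,(300,109.5),.102))
# seat edge two-view height: left corner (278,110)
s=load("scene0");t=load("top0")
print(two(v,(322,108.5),t,(328.8,196)),two(v,(322,108.5),s,(302.8,194.8)))
# lever handle
m=(g<70).astype(np.uint8); m[80:]=0; m[:,:80]=0;m[:,200:]=0
c=max(cv2.findContours(m,0,2)[0],key=cv2.contourArea); print(cv2.minAreaRect(c))
print(g[195:262:4,300:345:4])
E
```

```text
0.045 [324.22266353 220.53437745]
0.051 [324.28002855 223.19298396]
0.113 [325.12965339 262.56921474]
115 316 328 [ 0.5437405  -0.04879127  0.092     ] -0.012253442346285615
130 316 327 [ 0.55795864 -0.05101237  0.092     ] -0.011439637007394685
150 316 327 [ 0.57750856 -0.05338669  0.092     ] -0.011616039722513308
170 316 327 [ 0.59767137 -0.05583545  0.092     ] -0.011797968007827418
190 316 327 [ 0.61847636 -0.05836219  0.092     ] -0.011985685615202295
[120 119 120 119 122 120 122 122 120 121 119 117 118 118 117 119] [117 116 119 120 118 118 120 121 122 171 237 241 242 241 241 240]
start [ 0.53765302 -0.04805435  0.092     ] [ 0.5365303  -0.06886439  0.102     ]
(array([ 0.53788826, -0.04716221,  0.09338125]), np.float64(0.0018309320865058972)) (array([ 0.53771961, -0.04790857,  0.09460664]), np.float64(0.00033639839318266743))
((141.0, 50.0), (20.0, 84.0), 90.0)
[[233 238 235 234 138 122 120 224 233 234 234 231]
 [234 237 234 234 138 124 119 225 233 233 232 231]
 [234 236 235 235 139 128 154 225 233 233 232 230]
 [234 237 234 228 183 235 242 216 198 232 232 231]
 [234 236 231 245 246 245 242 244 244 209 231 230]
 [235 235 231 246 243 150 153 221 244 245 232 231]
 [232 235 237 246 155 149 155 176 241 240 232 231]
 [145 147 147 206 154 146 155 175 194 110 150 149]
 [145 146 149 171 151 147 156 178 196  75 147 146]
 [145 147 141 122 152 146 157 177 192  63 147 147]
 [145 147  91 128 148 148 157 178 191  62 146 147]
 [146 143  70 148 150 147 157 179 191  59 147 147]
 [144 146  59 151 149 148 156 178 192  58 147 146]
 [144 145  54 155 146 147 156 179 191  58 139 147]
 [142 142  54 152 215 247 248 241 189  67 139 144]
 [143 144  53 225 244 243 247 245 248  75  92 144]
 [142 159  54 244 243 246 246 245 245 113  54 143]]
```

```bash
python3 - <<'E'
from h import *
v=load("w2");g=cv2.cvtColor(v[0],cv2.COLOR_BGR2GRAY)
f=cv2.resize(v[0][195:275,290:360],None,fx=7,fy=7,interpolation=cv2.INTER_CUBIC); cv2.imwrite("pics/c2.png",f)
for r in (258,260,262,264,266): 
    c=np.where(g[r,310:340]>215)[0]+310; print(r,c.min(),c.max(),(c.min()+c.max())/2)
E
```

```text
258 311 335 323.0
260 310 335 322.5
262 310 335 322.5
264 311 334 322.5
266 311 334 322.5
```

View pics/c2.png

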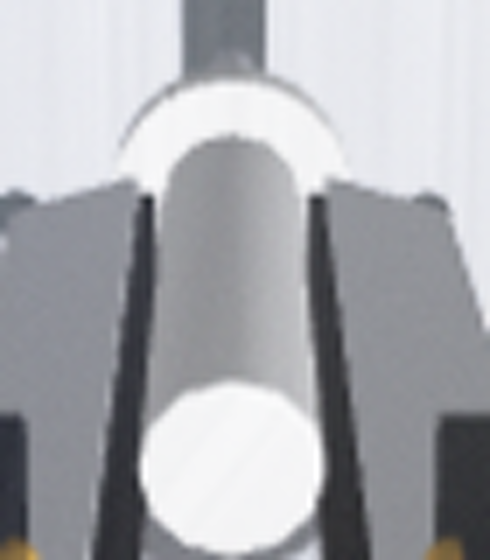

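Call:
step_arm(plan=[[[-35, 4, 0, 0, 0], [-70, 8, 0, 0, 0], [-97.5, 11, 0, 0, 0], [-97.5, 11, 0, 0, 0], [-97.5, 11, -20, 0, 0], [-97.5, 11, -40, 0, 0], [-97.5, 11, -48.5, 0, 0], [-97.5, 11, -48.5, 0, 0]]])

```text
time: 5.3
tool_pos: [0.5213, -0.0453, 0.1674]
ee_rot: [3.141, -0.005, 3.022]
wrist_force: [-0.1, -0.4, -1.1]
width: 0.0135
```

```bash
python3 - <<'E'
from h import *
p=np.mean([(snap("top","t2"),robot.get_obs()["tool_pos"])[1] for _ in range(6)],0); print(p)
s=snap("scene","s2");t=load("t2")
k=lambda im,x,y,w,h:cv2.resize(im[y:y+h,x:x+w],None,fx=8,fy=8,interpolation=cv2.INTER_CUBIC)
print(proj(s,p-[0,0,.074]),proj(t,p-[0,0,.074]))
cv2.imwrite("pics/c3.png",np.hstack([k(s[0],280,165,48,60),k(t[0],305,150,48,60)]))
E
```

```text
[ 0.52335922 -0.04596969  0.17079591]
[304.73637718 190.79329922] [329.57013408 201.19484202]
```

View pics/c3.png

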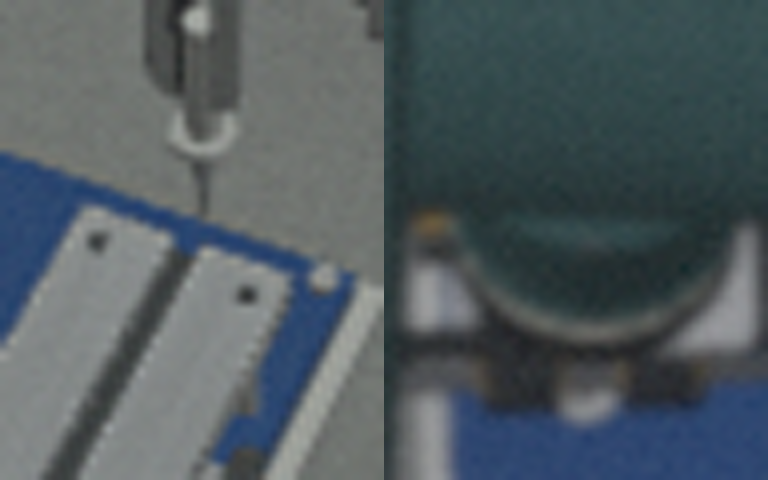

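The scene view shows the tip at (305.5,192), in line with the groove mouth at (302.5,196.5). I lower by 2.5 mm and start the run at 2.1 mm per row (25 mm/s).

Call:
step_arm(plan=[[[0, 0, -2.5, 0, 0], [0, 0, -2.5, 0, 0], [2.1, -0.3, -2.5, 0, 0], [4.2, -0.5, -2.5, 0, 0], [6.3, -0.8, -2.5, 0, 0], [8.4, -1.1, -2.5, 0, 0], [10.5, -1.3, -2.5, 0, 0], [12.6, -1.6, -2.5, 0, 0]]])

```text
time: 6.32
tool_pos: [0.5357, -0.0477, 0.1675]
ee_rot: [3.141, -0.0, 3.021]
wrist_force: [0.6, -0.0, -1.2]
width: 0.0131
```

Call:
step_arm(plan=[[[2.1, -0.3, 0, 0, 0], [4.2, -0.5, 0, 0, 0], [6.3, -0.8, 0, 0, 0], [8.4, -1.1, 0, 0, 0], [10.5, -1.3, 0, 0, 0], [12.6, -1.6, 0, 0, 0], [14.7, -1.9, 0, 0, 0], [16.8, -2.1, 0, 0, 0]]])

```text
time: 6.98
tool_pos: [0.5525, -0.0498, 0.1675]
ee_rot: [3.142, 0.0, 3.021]
wrist_force: [0.3, 0.2, -1.1]
width: 0.0135
```

```bash
python3 - <<'E'
from h import *
s=snap("scene","s3"); o=robot.get_obs(); print(o["tool_pos"],o["wrist_force"],o["wrist_torque"])
cv2.imwrite("pics/c4.png",cv2.resize(s[0][165:225,270:330],None,fx=8,fy=8,interpolation=cv2.INTER_CUBIC))
E
```

```text
[ 0.55276688 -0.0498376   0.16743526] [-0.18998741 -0.22791666 -1.36891169] [-0.02427077  0.03840882  0.01674159]
```

View pics/c4.png

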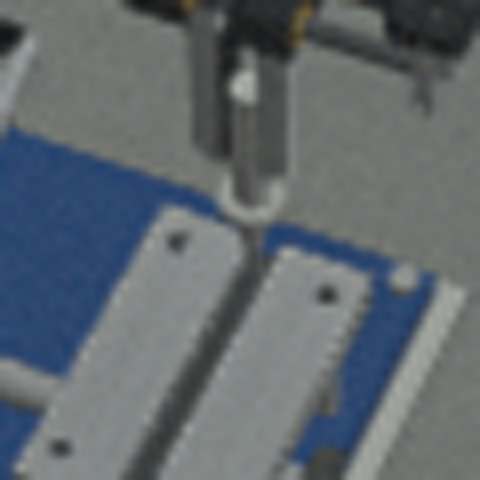

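The tip is inside the groove, about (255,265) in the crop, and centred. No contact force. Continuing.

Call:
step_arm(plan=[[[2.1, -0.3, 0, 0, 0], [4.2, -0.5, 0, 0, 0], [6.3, -0.8, 0, 0, 0], [8.4, -1.1, 0, 0, 0], [10.5, -1.3, 0, 0, 0], [12.6, -1.6, 0, 0, 0], [14.7, -1.9, 0, 0, 0], [16.8, -2.1, 0, 0, 0]]])

```text
time: 7.7
tool_pos: [0.5693, -0.0519, 0.1675]
ee_rot: [3.142, -0.0, 3.021]
wrist_force: [-0.1, -0.5, -0.6]
width: 0.0134
```

Call:
step_arm(plan=[[[2.1, -0.3, 0, 0, 0], [4.2, -0.5, 0, 0, 0], [6.3, -0.8, 0, 0, 0], [8.4, -1.1, 0, 0, 0], [10.5, -1.3, 0, 0, 0], [12.6, -1.6, 0, 0, 0], [14.7, -1.9, 0, 0, 0], [16.8, -2.1, 0, 0, 0]]])

```text
time: 8.37
tool_pos: [0.5861, -0.054, 0.1675]
ee_rot: [3.141, -0.0, 3.021]
wrist_force: [0.2, -0.4, -0.7]
width: 0.0132
```

Call:
step_arm(plan=[[[2.1, -0.3, 0, 0, 0], [4.2, -0.5, 0, 0, 0], [6.3, -0.8, 0, 0, 0], [8.4, -1.1, 0, 0, 0], [10.5, -1.3, 0, 0, 0], [12.6, -1.6, 0, 0, 0], [14.7, -1.9, 0, 0, 0], [16.8, -2.1, 0, 0, 0]]])

```text
time: 9.03
tool_pos: [0.6029, -0.0561, 0.1675]
ee_rot: [3.142, -0.0, 3.021]
wrist_force: [0.7, 0.2, -0.3]
width: 0.0136
```

Call:
step_arm(plan=[[[2.1, -0.3, 0, 0, 0], [4.2, -0.5, 0, 0, 0], [6.3, -0.8, 0, 0, 0], [8.4, -1.1, 0, 0, 0], [10.5, -1.3, 0, 0, 0], [12.6, -1.6, 0, 0, 0], [14.7, -1.9, 0, 0, 0], [16.8, -2.1, 0, 0, 0]]])

```text
time: 9.7
tool_pos: [0.6196, -0.0582, 0.1675]
ee_rot: [3.142, -0.0, 3.021]
wrist_force: [-0.2, -0.1, -0.6]
width: 0.0132
```

```bash
python3 - <<'E'
from h import *
P=[]
for i in range(4):
    v=snap("wrist","w3"); o=robot.get_obs(); P.append(o["tool_pos"]); print(o["wrist_force"].round(1))
P=np.array(P);print(P.round(4),P.mean(0))
g=cv2.cvtColor(v[0],cv2.COLOR_BGR2GRAY)
for r in range(60,215,15):
    row=g[r,300:345].astype(int); c=np.where(row<170)[0]+300
    if len(c): print(r,c.min(),c.max(), onz(v,((c.min()+c.max())/2,r),.092))
E
```

```text
[ 0.   0.  -0.6]
[-0.9  1.1 -0.2]
[ 0.2  0.5 -1. ]
[-0.1  0.  -0.9]
[[ 0.62   -0.0582  0.1674]
 [ 0.6197 -0.0582  0.1674]
 [ 0.6196 -0.0582  0.1674]
 [ 0.6194 -0.0581  0.1674]] [ 0.61966578 -0.05815768  0.16742853]
60 300 344 [ 0.50315683 -0.04546681  0.092     ]
75 300 344 [ 0.5141566  -0.04680639  0.092     ]
90 300 344 [ 0.52540181 -0.04817587  0.092     ]
105 300 344 [ 0.53690077 -0.04957625  0.092     ]
120 316 331 [ 0.54881095 -0.04978155  0.092     ]
135 316 331 [ 0.56084566 -0.0512328   0.092     ]
150 316 331 [ 0.57316144 -0.05271794  0.092     ]
165 316 330 [ 0.58571681 -0.05466168  0.092     ]
180 316 330 [ 0.59862446 -0.05622334  0.092     ]
195 316 330 [ 0.61184451 -0.05782279  0.092     ]
```

Call:
step_arm(plan=[[[2.1, -0.3, 0, 0, 0], [4.2, -0.5, 0, 0, 0], [6.3, -0.8, 0, 0, 0], [8.4, -1.1, 0, 0, 0], [10.5, -1.3, 0, 0, 0], [12.6, -1.6, 0, 0, 0], [14.7, -1.9, 0, 0, 0], [16.8, -2.1, 0, 0, 0]]])

```text
time: 10.57
tool_pos: [0.6365, -0.0603, 0.1674]
ee_rot: [3.142, -0.0, 3.021]
wrist_force: [-0.0, -0.8, -1.2]
width: 0.0135
```

Call:
step_arm(plan=[[[2.1, -0.3, 0, 0, 0], [4.2, -0.5, 0, 0, 0], [6.3, -0.8, 0, 0, 0], [8.4, -1.1, 0, 0, 0], [10.5, -1.3, 0, 0, 0], [12.6, -1.6, 0, 0, 0], [14.7, -1.9, 0, 0, 0], [16.8, -2.1, 0, 0, 0]]])

```text
time: 11.23
tool_pos: [0.6532, -0.0624, 0.1675]
ee_rot: [3.141, -0.0, 3.021]
wrist_force: [0.5, 0.0, -0.9]
width: 0.0134
```

Call:
step_arm(plan=[[[2.1, -0.3, 0, 0, 0], [4.2, -0.5, 0, 0, 0], [6.3, -0.8, 0, 0, 0], [8.4, -1.1, 0, 0, 0], [10.5, -1.3, 0, 0, 0], [12.6, -1.6, 0, 0, 0], [14.4, -1.8, 0, 0, 0], [14.4, -1.8, 0, 0, 0]]])

```text
time: 11.9
tool_pos: [0.6677, -0.0642, 0.1674]
ee_rot: [3.142, 0.0, 3.021]
wrist_force: [0.4, -0.1, -0.0]
width: 0.0134
```

```bash
python3 - <<'E'
from h import *
s=snap("scene","s4"); o=robot.get_obs(); print(o["tool_pos"],o["wrist_force"])
E
```

```text
[ 0.66756463 -0.06414817  0.16742088] [ 0.57477502  0.03967744 -0.6463772 ]
```

Call:
step_arm(plan=[[[0, 0, 5, 0, 0], [0, 0, 15, 0, 0], [0, 0, 35, 0, 0], [0, 0, 55, 0, 0], [-15, 30, 55, 0, 0], [-30, 65, 55, 0, 0], [-45, 100, 55, 0, 0], [-60, 135, 55, 0, 0]]])

```text
time: 12.62
tool_pos: [0.607, 0.0718, 0.2242]
ee_rot: [3.141, 0.002, 3.02]
wrist_force: [0.2, 0.2, -0.1]
width: 0.0134
```

Call:
step_arm(plan=[[[-17, 35, 0, 0, 0], [-34, 70, 0, 0, 0], [-51, 105, 0, 0, 0], [-68, 140, 0, 0, 0], [-85, 175, 0, 0, 0], [-102, 210, 0, 0, 0], [-115, 235, 0, 0, 0], [-121.1, 244.1, 0, 0, 0]]])

```text
time: 13.28
tool_pos: [0.4844, 0.3186, 0.2241]
ee_rot: [3.139, 0.001, 3.025]
wrist_force: [-0.4, 0.3, -0.6]
width: 0.0136
```

Call:
step_arm(plan=[[[0, 0, 0, 0, 0], [0, 0, 0, 0, 0], [0, 0, -30, 0, 0], [0, 0, -60, 0, 0], [0, 0, -60, 0, 0], [0, 0, -60, 0, 0]]])

```text
time: 13.78
tool_pos: [0.4861, 0.3127, 0.1607]
ee_rot: [-3.138, -0.004, 3.018]
wrist_force: [-0.6, -0.3, -1.0]
width: 0.0135
```

```bash
python3 - <<'E'
from h import *
s=snap("scene","s5"); v=snap("wrist","w5"); o=robot.get_obs(); print(o["tool_pos"],o["wrist_force"])
p=o["tool_pos"];print(proj(s,p-[0,0,.0734]),proj(s,[.4855,.315,.055]),"hole in wrist",proj(v,[.4855,.315,.055]),"tip",proj(v,p-[0,0,.0734]))
k=lambda im,x,y,w,h:cv2.resize(im[y:y+h,x:x+w],(400,400),interpolation=cv2.INTER_CUBIC)
cv2.imwrite("pics/c5.png",np.hstack([k(s[0],385,170,60,60),k(v[0],270,150,100,100)]))
E
```

```text
[0.48788194 0.31428318 0.16451333] [-0.01984559 -0.37565766  0.5528446 ]
[426.67221429 210.31475021] [424.57251012 216.63331398] hole in wrist [324.73459154 192.96055723] tip [324.56928984 205.10782106]
```

View pics/c5.png

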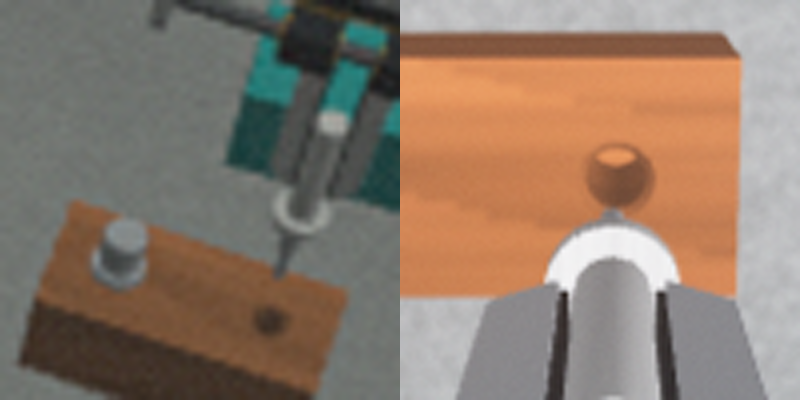

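The scene crop shows the hole at (425.5,218) and the tip at (427,211). In the wrist view the hole is at (325,193.8) and the tip at (323,203).

```bash
python3 - <<'E'
from h import *
s=load("s5");v=load("w5");P=[]
for i in range(6): snap("wrist"); P.append(robot.get_obs()["tool_pos"])
P=np.array(P);print(P.round(4))
p=P.mean(0);zt=p[2]-.0734
print(onz(s,(425.5,218),.055),onz(v,(325,193.8),.055),two(s,(425.5,218),v,(325,193.8)))
print(onz(s,(427,211.2),zt),onz(v,(323.2,203),zt),p)
E
```

```text
[[0.4881 0.3147 0.1652]
 [0.488  0.315  0.1653]
 [0.4878 0.3151 0.1651]
 [0.4875 0.3152 0.1648]
 [0.4872 0.3152 0.1643]
 [0.487  0.3152 0.1639]]
[0.48962012 0.31836863 0.055     ] [0.48637408 0.31515667 0.055     ] (array([0.48728297, 0.31687397, 0.05205466]), np.float64(0.00357816692952353))
[0.49094053 0.3156268  0.09137042] [0.48578555 0.31334137 0.09137042] [0.48760132 0.3150779  0.16477042]
```

Call:
step_arm(plan=[[[0, 1.5, 0, 0, 0], [0, 1.5, 0, 0, 0], [0, 1.5, -10, 0, 0], [0, 1.5, -20, 0, 0], [0, 1.5, -28, 0, 0], [0, 1.5, -36, 0, 0], [0, 1.5, -40, 0, 0], [0, 1.5, -40, 0, 0]]])

```text
time: 14.85
tool_pos: [0.4854, 0.3159, 0.1203]
ee_rot: [-3.14, -0.003, 3.021]
wrist_force: [0.2, -1.0, -1.4]
width: 0.0134
```

Call:
step_arm(plan=[[[0, 0, -6, 0, 0], [0, 0, -12, 0, 0], [0, 0, -18, 0, 0], [0, 0, -24, 0, 0], [0, 0, -30, 0, 0], [0, 0, -34, 0, 0], [0, 0, -37, 0, 0], [0, 0, -37, 0, 0]]])

```text
time: 15.52
tool_pos: [0.4862, 0.3164, 0.0851]
ee_rot: [-3.141, -0.0, 3.021]
wrist_force: [0.6, 0.2, 0.0]
width: 0.0134
```

```bash
python3 - <<'E'
from h import *
for i in range(6): s=snap("scene","s6"); o=robot.get_obs(); print(o["tool_pos"].round(4),o["wrist_force"].round(1))
E
```

```text
[0.4864 0.3165 0.0854] [ 0.6  0.3 -0.9]
[0.4865 0.3165 0.0856] [ 1.2 -0.  -0.6]
[0.4865 0.3166 0.0857] [ 0.4 -0.1 -0.5]
[0.4865 0.3166 0.0858] [ 1.2 -0.4  0.3]
[0.4865 0.3166 0.0858] [-0.2 -0.2 -0.3]
[0.4865 0.3166 0.0857] [-0.6 -0.1 -2. ]
```

Call:
step_arm(plan=[[[0, 0, -1, 0, 0], [0, 0, -2, 0, 0], [0, 0, -2, 0, 0], [0, 0, -2, 0, 20], [0, 0, -2, 0, 40], [0, 0, -2, 0, 45], [0, 0, -2, 0, 45], [0, 0, -2, 0, 45]]])

```text
time: 16.48
tool_pos: [0.4862, 0.3164, 0.0831]
ee_rot: [-3.141, -0.0, 3.021]
wrist_force: [0.6, -0.5, 0.0]
width: 0.0408
```

Call:
step_arm(plan=[[[0, 0, 0, 0, 45], [0, 0, 10, 0, 45], [0, 0, 30, 0, 45], [0, 0, 60, 0, 45], [0, 0, 90, 0, 45], [0, 0, 120, 0, 45], [0, 0, 135, 0, 45], [0, 0, 135, 0, 45]]])

```text
time: 17.15
tool_pos: [0.4884, 0.3176, 0.225]
ee_rot: [3.135, 0.009, 3.021]
wrist_force: [0.4, 0.1, 1.0]
width: 0.0424
```

```bash
python3 - <<'E'
from h import *
s=snap("scene","s7"); v=snap("wrist","w7"); o=robot.get_obs(); print(o["tool_pos"],o["width"])
k=lambda im,x,y,w,h:cv2.resize(im[y:y+h,x:x+w],(400,400),interpolation=cv2.INTER_CUBIC)
cv2.imwrite("pics/c6.png",np.hstack([k(s[0],385,170,60,60),k(v[0],230,120,140,140)]))
s=load("scene0");t=load("top0");w=load("w2")
print("lever",two(w,(141,50),s,(262,166.4)),two(w,(141,50),t,(392.8,213.2)),two(w,(105,50),s,(251,163)),two(w,(187,50),s,(272.3,169.7)))
E
```

```text
[0.48656027 0.31655847 0.2191849 ] 0.04214939464533337
lever (array([ 0.46856506, -0.20253256,  0.09824825]), np.float64(0.007313633283452355)) (array([ 0.4671687 , -0.20368575,  0.10140757]), np.float64(0.002597366779179291)) (array([ 0.46294227, -0.23958739,  0.09420059]), np.float64(0.00393741903182774)) (array([ 0.47083524, -0.16610117,  0.09352597]), np.float64(0.0007213326480106803))
```

View pics/c6.png

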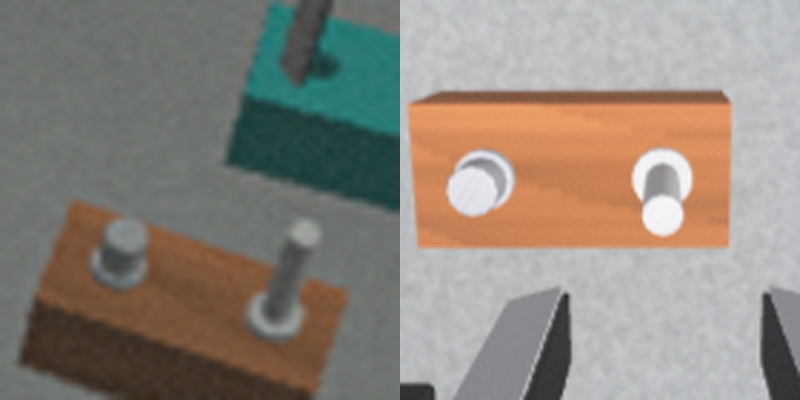

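The stylus is seated upright in its hole with the collar down, and the gauge is untouched. Now I go to the lever.

Call:
step_arm(plan=[[[0, -35, 0, -0.12, 60], [0, -70, 0, -0.24, 60], [0, -105, 0, -0.36, 60], [0, -140, 0, -0.48, 60], [0, -175, 0, -0.6, 60], [0, -210, 0, -0.72, 60], [0, -245, 0, -0.84, 60], [0, -280, 0, -0.96, 60]]])

```text
time: 17.92
tool_pos: [0.4848, 0.0349, 0.2159]
ee_rot: [-3.138, -0.002, 2.055]
wrist_force: [0.4, 0.4, 0.7]
width: 0.0561
```

Call:
step_arm(plan=[[[-3, -35, 0, -0.12, 60], [-6, -70, 0, -0.24, 60], [-9, -105, 0, -0.36, 60], [-12, -140, 0, -0.48, 60], [-16, -175, 0, -0.6, 60], [-19, -210, 0, -0.61, 60], [-20, -239, 0, -0.61, 60], [-20, -239, 0, -0.61, 60]]])

```text
time: 18.58
tool_pos: [0.4645, -0.2067, 0.2152]
ee_rot: [-3.136, 0.0, 1.445]
wrist_force: [-0.1, -1.1, -0.7]
width: 0.0564
```

Call:
step_arm(plan=[[[0, 0, -10, 0, 60], [0, 0, -10, 0, 60], [0, 0, -10, 0, 60]]])

```text
time: 18.83
tool_pos: [0.4656, -0.2009, 0.2063]
ee_rot: [-3.138, -0.002, 1.452]
wrist_force: [-0.2, -0.5, 0.3]
width: 0.0564
```

```bash
python3 - <<'E'
from h import *
v=snap("wrist","w8"); o=robot.get_obs(); print(o["tool_pos"],o["ee_rot"],o["width"])
for P in [(.467,-.203,.097),(.4629,-.2396,.097),(.471,-.166,.097)]: print(proj(v,P))
E
```

```text
[ 0.46598814 -0.2009681   0.20721005] [-3.13945317e+00 -1.26752065e-03  1.45267807e+00] 0.05641295937903075
[325.38478397 195.2056562 ]
[325.5547992 230.4044489]
[325.05288821 157.51015826]
```

View pics/w8.png

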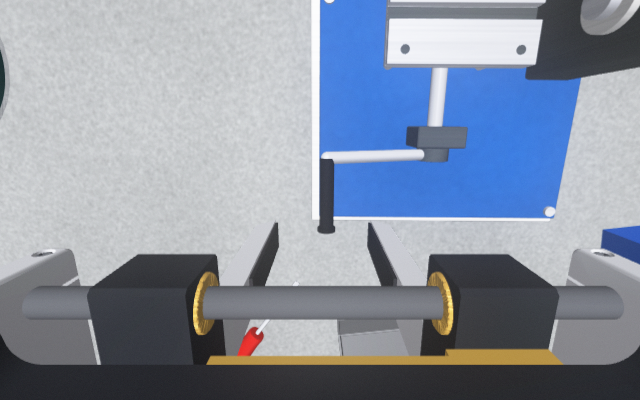

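The handle is at column 326.5, rows 159–232, between the fingers, as predicted (325,195). Hub at (435,155).

```bash
python3 - <<'E'
from h import *
v=load("w8");w=load("w2");s=load("scene0");t=load("top0")
g=cv2.cvtColor(v[0],cv2.COLOR_BGR2GRAY)
for r in (170,185,200,215): 
    c=np.where(g[r,305:350]<75)[0]+305; print(r,c.min(),c.max())
print(two(v,(326.5,196),w,(144,50)),two(v,(326.5,228),w,(104,49.5)),two(v,(326.5,196),s,(262,166.4)))
for z in (.095,.100): print(onz(v,(326.5,196),z))
o=robot.get_obs();print(o["tool_pos"])
E
```

```text
170 320 333
185 320 333
200 320 333
215 320 332
(array([ 0.46790494, -0.20310219,  0.09982274]), np.float64(0.0004295759064648735)) (array([ 0.4648371 , -0.23396253,  0.10706054]), np.float64(0.0010070530842196885)) (array([ 0.4676557 , -0.20257419,  0.09392471]), np.float64(0.004115633668694283))
[ 0.46796374 -0.20441074  0.095     ]
[ 0.46806132 -0.20321418  0.1       ]
[ 0.46598814 -0.2009681   0.20721005]
```

Call:
step_arm(plan=[[[2, -2.5, -30, 0, 60], [2, -2.5, -60, 0, 60], [2, -2.5, -85, 0, 60], [2, -2.5, -105, 0, 60], [2, -2.5, -120, 0, 60], [2, -2.5, -127, 0, 60], [2, -2.5, -127, 0, 60], [2, -2.5, -127, 0, 60]]])

```text
time: 19.55
tool_pos: [0.4688, -0.2045, 0.0821]
ee_rot: [3.141, 0.0, 1.452]
wrist_force: [0.1, 0.5, 0.4]
width: 0.0562
```

Call:
step_arm(plan=[[[0, 0, 0, 0, 30], [0, 0, 0, 0, 15], [0, 0, 0, 0, 0], [0, 0, 0, 0, 0], [0, 0, 0, 0, 0], [0, 0, 0, 0, 0], [0, 0, 0, 0, 0], [0, 0, 0, 0, 0]]])

```text
time: 20.22
tool_pos: [0.4681, -0.2051, 0.0816]
ee_rot: [-3.141, 0.0, 1.451]
wrist_force: [-1.2, 0.9, 0.9]
width: 0.0131
```

```bash
python3 - <<'E'
from h import *
for i in range(4): snap("scene","s8"); o=robot.get_obs(); print(o["tool_pos"].round(4),o["wrist_force"].round(1),o["width"])
p=o["tool_pos"]; z=p[2]+.019; f0=np.arccos((z-.05)/.125); print("phi0",f0)
d=np.array([.992,-.127])
for c in range(3):
    print([ [round(x,1) for x in (*(d*125*(np.sin(a)-np.sin(b))),125*(np.cos(b)-np.cos(a)))] for a in [f0*(1-c/3)] for b in [f0*(1-c/3)-f0/24*(i+1) for i in range(8)]])
E
```

```text
[ 0.4681 -0.2051  0.0816] [-1.1 -0.1  1.6] 0.013487268899396146
[ 0.4681 -0.2051  0.0816] [-0.8  0.8  0.7] 0.013048946035164257
[ 0.4681 -0.2051  0.0816] [-1.2  0.8  1.8] 0.012871040528420332
[ 0.4681 -0.2051  0.0816] [-1.9  0.3  1.4] 0.01324633650958893
phi0 1.1544672396916738
[[np.float64(2.5), np.float64(-0.3), np.float64(5.4)], [np.float64(5.3), np.float64(-0.7), np.float64(10.7)], [np.float64(8.4), np.float64(-1.1), np.float64(15.9)], [np.float64(11.7), np.float64(-1.5), np.float64(20.9)], [np.float64(15.2), np.float64(-1.9), np.float64(25.8)], [np.float64(19.0), np.float64(-2.4), np.float64(30.4)], [np.float64(22.9), np.float64(-2.9), np.float64(34.9)], [np.float64(27.1), np.float64(-3.5), np.float64(39.2)]]
[[np.float64(4.4), np.float64(-0.6), np.float64(4.1)], [np.float64(9.0), np.float64(-1.1), np.float64(7.9)], [np.float64(13.7), np.float64(-1.8), np.float64(11.6)], [np.float64(18.6), np.float64(-2.4), np.float64(15.0)], [np.float64(23.7), np.float64(-3.0), np.float64(18.1)], [np.float64(28.9), np.float64(-3.7), np.float64(21.0)], [np.float64(34.3), np.float64(-4.4), np.float64(23.7)], [np.float64(39.7), np.float64(-5.1), np.float64(26.1)]]
[[np.float64(5.6), np.float64(-0.7), np.float64(2.1)], [np.float64(11.3), np.float64(-1.4), np.float64(4.0)], [np.float64(17.0), np.float64(-2.2), np.float64(5.5)], [np.float64(22.8), np.float64(-2.9), np.float64(6.8)], [np.float64(28.7), np.float64(-3.7), np.float64(7.8)], [np.float64(34.6), np.float64(-4.4), np.float64(8.6)], [np.float64(40.6), np.float64(-5.2), np.float64(9.0)], [np.float64(46.5), np.float64(-6.0), np.float64(9.1)]]
```

Call:
step_arm(plan=[[[2.5, -0.3, 5.4, 0, 0], [5.3, -0.7, 10.7, 0, 0], [8.4, -1.1, 15.9, 0, 0], [11.7, -1.5, 20.9, 0, 0], [15.2, -1.9, 25.8, 0, 0], [19, -2.4, 30.4, 0, 0], [22.9, -2.9, 34.9, 0, 0], [27.1, -3.5, 39.2, 0, 0]]])

```text
time: 21.08
tool_pos: [0.491, -0.208, 0.1211]
ee_rot: [-3.13, -0.0, 1.45]
wrist_force: [-14.5, 2.4, 6.3]
width: 0.0129
```

Call:
step_arm(plan=[[[4.4, -0.6, 4.1, 0, 0], [9, -1.1, 7.9, 0, 0], [13.7, -1.8, 11.6, 0, 0], [18.6, -2.4, 15, 0, 0], [23.7, -3, 18.1, 0, 0], [28.9, -3.7, 21, 0, 0], [34.3, -4.4, 23.7, 0, 0], [39.7, -5.1, 26.1, 0, 0]]])

```text
time: 21.75
tool_pos: [0.5327, -0.2134, 0.1524]
ee_rot: [-3.138, 0.001, 1.45]
wrist_force: [-13.9, 3.0, 15.6]
width: 0.0131
```

Call:
step_arm(plan=[[[5.6, -0.7, 2.1, 0, 0], [11.3, -1.4, 4, 0, 0], [17, -2.2, 5.5, 0, 0], [22.8, -2.9, 6.8, 0, 0], [28.7, -3.7, 7.8, 0, 0], [34.6, -4.4, 8.6, 0, 0], [40.6, -5.2, 9, 0, 0], [46.5, -6, 9.1, 0, 0]]])

```text
time: 22.42
tool_pos: [0.5819, -0.2196, 0.1607]
ee_rot: [3.139, 0.001, 1.451]
wrist_force: [-6.8, 2.0, 10.7]
width: 0.0132
```

Call:
step_arm(plan=[[[0, 0, 0, 0, 0], [0, 0, 0, 0, 0], [0, 0, 0, 0, 0], [0, 0, 0, 0, 0]]])

```text
time: 22.75
tool_pos: [0.5832, -0.2197, 0.1605]
ee_rot: [3.136, 0.001, 1.451]
wrist_force: [-3.8, 0.8, 8.7]
width: 0.0135
```

```bash
python3 - <<'E'
from h import *
v=snap("wrist","w9"); s=snap("scene","s9"); o=robot.get_obs(); print(o["tool_pos"],o["wrist_force"],o["width"])
p=o["tool_pos"]; print("grasp",proj(v,p+[0,0,.019]),"pivot below",proj(v,[p[0],p[1],.05]), "hub", proj(v,[p[0]+.127*.045,p[1]+.992*.045,.05]),proj(v,[p[0]+.127*.045,p[1]+.992*.045,.175]))
b=cv2.resize(s[0][150:270,200:340],None,fx=3,fy=3,interpolation=cv2.INTER_CUBIC)
a=cv2.resize(v[0][60:260,230:430],(360,360),interpolation=cv2.INTER_CUBIC)
cv2.imwrite("pics/c9.png",np.hstack([a,b]))
E
```

```text
[ 0.58320126 -0.21973792  0.16052284] [-2.64914081  1.25713322  9.19967323] 0.012651308773457173
grasp [323.81291334 243.54531485] pivot below [322.65310375 192.64598185] hub [323.02443721 146.79216033] [324.45628313 164.36971903]
```

View pics/c9.png

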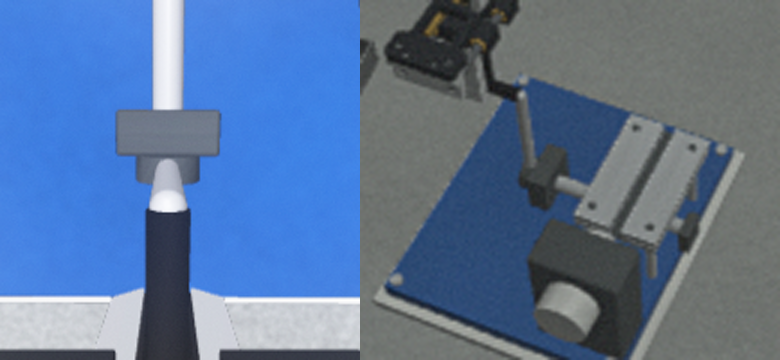

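The lever is upright: the shaft at column 323.3 and the handle at 322.8 line up in the wrist view, and the seat is raised in the scene view. I nudge 1 mm toward +x to centre it and ease the vertical load a little.

Call:
step_arm(plan=[[[0.5, 0, 0.5, 0, 0], [1, -0.1, 1, 0, 0], [1, -0.1, 1, 0, 0], [1, -0.1, 1, 0, 0], [1, -0.1, 1, 0, 0], [1, -0.1, 1, 0, 0], [1, -0.1, 1, 0, 0], [1, -0.1, 1, 0, 0]]])

```text
time: 23.52
tool_pos: [0.5833, -0.2197, 0.1606]
ee_rot: [3.138, 0.001, 1.451]
wrist_force: [-4.4, 1.3, 7.0]
width: 0.0132
```

```bash
python3 - <<'E'
from h import *
for i in range(3):
    v=snap("wrist","w10"); o=robot.get_obs(); print(o["time"],o["tool_pos"].round(4),o["wrist_force"].round(1),o["width"])
g=cv2.cvtColor(v[0],cv2.COLOR_BGR2GRAY)
for r,th,b in ((80,200,1),(100,200,1),(130,150,0),(185,80,0),(200,80,0)):
    c=np.where((g[r,280:370]>th) if b else (g[r,280:370]<th))[0]+280; print(r,(c.min()+c.max())/2 if len(c) else None)
# stylus unmoved since its return?
s7=load("s7")[0]; s=snap("scene","s10")[0]
print("diff stand", cv2.absdiff(s7,s)[195:240,385:440].mean(), "table right",cv2.absdiff(cv2.imread("pics/scene0.png"),s)[240:330,340:460].mean())
robot.close_job()
E
```

```text
23.5667 [ 0.5833 -0.2197  0.1605] [-5.6  1.1  7.6] 0.012947562524007611
23.6167 [ 0.5833 -0.2198  0.1606] [-4.3  1.1  6.3] 0.013227197290447001
23.6667 [ 0.5833 -0.2197  0.1605] [-4.7  0.7  7.4] 0.012866024955200827
80 322.5
100 322.5
130 324.5
185 323.0
200 322.5
diff stand 2.2515824915824916 table right 5.03929012345679
the job is handed in; nothing more can be done
```

I handed the job in at about 23.7 s of the 72 s, with every step done in the order asked. No verdict is reported back.

- **Groove check:** I took the stylus from the wooden stand's +y hole and ran its tip along the groove from the open end to the spindle end. It moved at about 25 mm/s with the tip about 2 mm above the floor, with no contact force (all readings within ±1.5 N). I paused briefly twice mid-groove for camera checks.
- **Stylus back:** It stands in the hole it came from. The pictures taken afterwards show it upright with its collar on the stand and the gauge in place.
- **Lever:** I swung it up to upright and am still holding it (opening about 13 mm, spring pull about 5 N, 7 N vertical load). In the last wrist picture the handle and the hinge shaft line up to within about 2 px, roughly 0.01 to 0.02 rad from the top.

**Checks that disagreed or fell short:**
- The final 1 mm nudge barely changed the measured pose, so the lever may sit about 1 mm short of exact top, where the lift changes very little.
- Comparing first and last pictures, the patch of table with the bearing, collar and caliper differed by 5 grey levels on average, against 2 for the stand. The arm never worked there and I took it for light or noise, but I did not look into it.
- I did not measure the seat's lift directly; I judged it from the lever angle and the picture.

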